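# Find the loaded sample canister and put it in the carrier

## Robot

A 7-joint arm with a two-finger parallel gripper is mounted at the origin on a cart in front of the work surface, level with it; the furniture and walls round the work are solid. World frame = base frame: x ahead of the robot, y to its left, z up, the work surface at z = 0. Lengths are in mm, angles in rad, forces in N, time in s.
With the tool pointing down it reaches from about 400 to 875 mm from the base axis. Payload 4.4 kg.
Tool frame: the origin (TCP) lies on the centre line of the jaws, within the pads' length; the fingertips stand 19 mm ahead of it and the grasp point (between the pads) is the TCP; z points along the fingers, y is the line along which they close (so a half turn about z gives the same grasp; the last joint's range is limited). The gripper opens to 85 mm and grips with 20 to 120 N. Pads are 22 mm wide; open, the fingers measure 114 mm over their backs; the gripper's body (76 mm by 85 mm) begins 54 mm behind the grasp point. The pads swing forward as they close: fully open they stand 13 mm farther back than shut.
Start: joints at [-1.37, 0.628, 0.038, 1.517, -0.027, 0.996, -0.02], TCP at [171.346, 627.023, 250.313] pointing down, gripper open.
Joint ranges: [-3.06, 3.06], [-0.37, 2.12], [-1.25, 1.32], [0.18, 2.47], [-1.1, 4.24], [0.23, 1.98], [-2.94, 2.94]. Speed limits (rad/s): [2.57, 2.57, 3.14, 3.14, 3.14, 3.14, 3.14].

## Interface

Orientations are given as [roll, pitch, yaw] about the fixed x, y, z axes, in that order (R = Rz(yaw) Ry(pitch) Rx(roll)).
In Python, from cell import ctrl, viewer, silhouettes gives the robot as it stands.
- The arm moves only by the shell command python3 -m creep 'ROWS'. ROWS is JSON, a list of rows, each an object with "jaw": the gripper command: -1 is shut, 1 is fully open, values between are in proportion; "xyz": the shift along the tool's x, y, z in mm, a list of three; "angular": the turn, a rotation vector about the tool's x, y, z in rad, a list of three. In form: [{"jaw": jaw, "xyz": [tx, ty, tz], "angular": [rx, ry, rz]}, ...]. A call has 1 to 12 rows; each row is the pose to reach, as a shift and turn from the pose commanded when the call began, along the tool's axes at that moment; what a row does not reach only later rows make up. A row lasts 1/8 s, in which the tool goes at most 62.5 mm and 10.7 degrees, less where a joint would pass 70% of its speed; a pose out of reach is approached as far as the arm can. A call with a gripper value outside its range is refused whole. The fingers move at their own pace and stop on an object; the grip force is fixed at half the most. Time passes only in rows, so rows that repeat a pose let the fingers close. It gives the time, the measured TCP pose, the force, the opening and the grip force at its end, in the units of the state.
- ctrl.read_state(): the state, without advancing time (a new reading comes with each control period).
- viewer.get_image(name): name is "side" or "top" or "wrist"; returns (picture, depth): 400x640x3 uint8, red, green, blue; 400x640 float32, mm along the optical axis (not along the pixel's ray), 0 where there is no reading.
- viewer.camera_model(name): a dict with "fx", "fy", "cx", "cy" (pixels), "dist" ([k1, k2, p1, p2, k3] as OpenCV has them; the pictures are not rectified), "T" (4x4, takes a point from camera to world coordinates). Camera axes: x right, y down, z forward; pixel columns grow to the right and rows downward; lengths in mm; the calibration is good to about 2 mm. A picture is of the moment at which its call begins: read the wrist's pose just before it. camera_model takes no time and is no camera call; for the wrist camera it gives the pose at the moment of the call.
- ctrl.finish_job(): hands the job in; it is judged then, once.
Trained networks look in the newest picture that a camera, given by its name, has taken for a name from the list of things; names that differ only in an ending like _2 or _b are one class to them, and where a whole thing is asked for, a point or a joint stands for the part that bears it (a point fixed in the world has none). Each returns a list of dicts, best first, with "score" (0 to 1); they miss things now and then, are a little off and sometimes report something else, mostly with a low value. They report only what shows in the picture. A call takes as long as a camera call. They do not tell look-alikes from the thing itself.
- silhouettes(camera, target): "pixels" (400x640 bool, what is visible of it) and "xy" ([column, row] in pixels, amid what is visible of it).
The state is a dict: "clock": time; "qpos": joint angles; "qd": joint speeds; "tau": joint torques, N m; "eef_pos": TCP position; "tool_rot": TCP orientation; "force": force on the tool from outside, world axes, zero at the start; "torque": the same for the moment, N m; "width": finger opening in mm; "gripper_force": force on a finger pad.
Only numpy, scipy, OpenCV 4.12 (cv2) and the standard library are available. Lean on these libraries where they do the work, as an engineer would, in place of code of your own. Each camera call takes 0.05 s, during which the arm holds its last target. There are 200 camera calls.

## Task

Four look-alike closed canisters stand on the steel tray and only one of them has a metal sample in it. Lift them to feel which one is the heavy one and put that one upright in the open grey carrier; the light ones must end up standing where they stood on the tray. Keep every canister upright, set it down gently, and do not disturb the bottles standing round about.

Things in the scene. Friction and masses are not known exactly. Their poses are not given: they have to be found in the camera images.
- canister_a: closed aluminium screw-lid canister, upright cylinder 50 mm diameter (51 at the dark band under the lid), 93 mm tall, same radius over body and lid; origin at the centre of its underside, z up its axis. The four look alike; contents cannot be seen. Three are as good as empty (about 0.11 to 0.16 kg in all); one, different at each start, holds a metal sample (about 0.45 to 0.63 kg in all)
- canister_b: closed aluminium screw-lid canister, upright cylinder 50 mm diameter (51 at the dark band under the lid), 93 mm tall, same radius over body and lid; origin at the centre of its underside, z up its axis. The four look alike; contents cannot be seen. Three are as good as empty (about 0.11 to 0.16 kg in all); one, different at each start, holds a metal sample (about 0.45 to 0.63 kg in all)
- canister_c: closed aluminium screw-lid canister, upright cylinder 50 mm diameter (51 at the dark band under the lid), 93 mm tall, same radius over body and lid; origin at the centre of its underside, z up its axis. The four look alike; contents cannot be seen. Three are as good as empty (about 0.11 to 0.16 kg in all); one, different at each start, holds a metal sample (about 0.45 to 0.63 kg in all)
- canister_d: closed aluminium screw-lid canister, upright cylinder 50 mm diameter (51 at the dark band under the lid), 93 mm tall, same radius over body and lid; origin at the centre of its underside, z up its axis. The four look alike; contents cannot be seen. Three are as good as empty (about 0.11 to 0.16 kg in all); one, different at each start, holds a metal sample (about 0.45 to 0.63 kg in all)
- tray: fixed low dark steel tray, 176 x 176 mm, rim 10 mm high, floor 4 mm above the worktop; origin at the centre of its underside. The canisters stand on it two by two, one in each quarter, centres about 78 mm apart along the tray's x and y, so about 25 mm between neighbours
- carrier: fixed open grey box, 92 x 92 mm outside (plus 10 mm lips on its x sides), 84 x 84 mm inside, 4 mm walls 30 mm high, floor 4 mm thick; origin at the centre of its underside. Room for one canister
- carrier_in (a point): centre of the carrier's inner floor, 4 mm above the worktop
- bottle_250: blue-capped laboratory bottle close to the tray, body 69 mm diameter to 86 mm height, cap 43 mm diameter, 138 mm tall overall; origin at the centre of its underside; not to be disturbed
- bottle_orange: orange-capped laboratory bottle close to the tray, body 69 mm diameter to 84 mm height, cap 43 mm diameter, 135 mm tall overall; origin at the centre of its underside; not to be disturbed
- brown_bottle: dark brown square bottle close to the tray, body 67 x 68 mm to 125 mm height, neck 33 mm diameter, 156 mm tall overall; origin at the centre of its underside; not to be disturbed
- bottle_100b: small blue-capped laboratory bottle beside the carrier, body 56 mm diameter to 66 mm height, cap 35 mm diameter, 105 mm tall overall; origin at the centre of its underside; not to be disturbed
Mind the look-alikes: they are no part of the job. Leave any brown, green or turquoise look-alike of the carrier alone.

How it is judged (in metres and radians):
At the end, for the whole second after the job is handed in: The loaded canister stands released in the carrier, centred within 30 mm, underside within 8 mm of its floor, pressing on it with over 3 N; the light three are within 30 mm of where they stood; all upright within 0.12 rad and at rest; the four bottles are within 30 mm of where they stood (((horizontal distance between canister_a and carrier_in below 0.03 m and z of canister_a in the frame of carrier_in below 0.008 m and contact force between canister_a and carrier above 3 N and distance of each of canister_b, canister_c, canister_d from where it was at the start of the episode below 0.03 m) or (horizontal distance between canister_b and carrier_in below 0.03 m and z of canister_b in the frame of carrier_in below 0.008 m and contact force between canister_b and carrier above 3 N and distance of each of canister_a, canister_c, canister_d from where it was at the start of the episode below 0.03 m) or (horizontal distance between canister_c and carrier_in below 0.03 m and z of canister_c in the frame of carrier_in below 0.008 m and contact force between canister_c and carrier above 3 N and distance of each of canister_a, canister_b, canister_d from where it was at the start of the episode below 0.03 m) or (horizontal distance between canister_d and carrier_in below 0.03 m and z of canister_d in the frame of carrier_in below 0.008 m and contact force between canister_d and carrier above 3 N and distance of each of canister_a, canister_b, canister_c from where it was at the start of the episode below 0.03 m)) and angle between each of canister_a, canister_b, canister_c, canister_d's own z axis and vertical below 0.12 rad and linear speed of each of canister_a, canister_b, canister_c, canister_d below 0.03 m/s and distance of each of bottle_250, bottle_orange, brown_bottle, bottle_100b from where it was at the start of the episode below 0.03 m); the robot touches nothing.
It fails at once if a canister is tipped by more than 0.5 rad (angle between any of canister_a, canister_b, canister_c, canister_d's own z axis and vertical above 0.5 rad).
It fails at once if a canister is banged down on the tray or carrier (more than 60 N) (contact force between any of canister_a, canister_b, canister_c, canister_d and tray above 60 N or contact force between any of canister_a, canister_b, canister_c, canister_d and carrier above 60 N).
It fails at once if a bottle is tipped by more than 0.3 rad or shifted by more than 30 mm (angle between any of bottle_250, bottle_orange, brown_bottle, bottle_100b's own z axis and vertical above 0.3 rad or distance of any of bottle_250, bottle_orange, brown_bottle, bottle_100b from where it was at the start of the episode above 0.03 m).
It also fails if it takes over 69 s, if anything falls off the work surface, if the arm or the gripper's body presses on something with over 40 N, if the wrist force passes 120 N, or if a joint passes its speed limit or range.

## Working session

There is one attempt and no reset: what is moved stays moved. The work goes in short steps, Python scripts to look and compute and a shell command to move; the robot and the scene stay as the last step left them, time stands still between calls to the robot, and variables do not carry over. Pictures are saved under pics/ and viewed, at most 10 in all, crops included, and the job is handed in when it is done.

```bash
mkdir -p pics; ls
cat > h.py <<'E'
import numpy as np, cv2
from cell import ctrl, viewer, silhouettes
def world(cam, pix, depth, M):
    K=np.array([[M['fx'],0,M['cx']],[0,M['fy'],M['cy']],[0,0,1.]])
    n=cv2.undistortPoints(np.array(pix,float).reshape(-1,1,2),K,np.array(M['dist'],float)).reshape(-1,2)
    z=np.array(depth,float)
    P=np.c_[n*z[:,None],z,np.ones(len(z))]
    return (P@np.array(M['T']).T)[:,:3]
E
python3 - <<'E'
from h import *
s=ctrl.read_state(); print({k:np.round(v,3) if not isinstance(v,dict) else v for k,v in s.items()})
for c in ['top','side']:
    im,d=viewer.get_image(c); M=viewer.camera_model(c)
    cv2.imwrite(f'pics/{c}0.png',im[:,:,::-1])
    print(c,np.round(M['T'],2).tolist())
    for t in ['canister_a','tray','carrier','bottle_250','bottle_orange','brown_bottle','bottle_100b']:
        for r in silhouettes(c,t):
            m=r['pixels']; v,u=np.nonzero(m&(d>0))
            if len(u)==0: continue
            P=world(c,np.c_[u,v],d[v,u],M)
            zt=np.percentile(P[:,2],95); Q=P[P[:,2]>zt-6]
            mm=(np.percentile(Q,1,axis=0)+np.percentile(Q,99,axis=0))/2
            print(t,round(r['score'],2),np.round(r['xy']),len(u),'ztop',round(zt),'topmid',np.round(mm[:2],1),'ext',np.round(np.ptp(P,axis=0)),'rect',[np.round(x,1) for x in cv2.minAreaRect(Q[:,:2].astype(np.float32))])
E
```

```text
pics
{'clock': np.float64(0.0), 'qpos': array([-1.37 ,  0.629,  0.038,  1.518, -0.027,  0.996, -0.02 ]), 'qd': array([-0.001, -0.002,  0.001,  0.001,  0.002,  0.   , -0.001]), 'tau': array([-0.0000e+00, -5.6340e+01,  1.2270e+00, -1.9345e+01,  1.1000e-02,
        1.0000e-02, -0.0000e+00]), 'eef_pos': array([171.151, 626.444, 249.365]), 'tool_rot': array([-3.14 , -0.   ,  2.875]), 'force': array([ 0.67 , -0.029,  0.259]), 'torque': array([-0.021,  0.011, -0.084]), 'gripper_force': np.float64(0.0), 'width': np.float64(85.506)}
top [[-0.05, -0.98, 0.2, 219.36], [-1.0, 0.05, -0.01, -7.09], [0.0, -0.2, -0.98, 1566.13], [0.0, 0.0, 0.0, 1.0]]
canister_a 0.77 [245. 207.] 343 ztop 102 topmid [547.2 196.2] ext [ 74.  64. 109.] rect [array([548. , 195.1]), array([45.1, 47.2]), np.float64(20.6)]
canister_a 0.73 [281. 214.] 309 ztop 102 topmid [517.9  93.7] ext [ 67.  59. 108.] rect [array([517. ,  94.6]), array([47.2, 46. ]), np.float64(60.6)]
canister_a 0.55 [258. 228.] 284 ztop 102 topmid [474.7 163.4] ext [48. 49. 86.] rect [array([474.8, 162.9]), array([43.8, 46. ]), np.float64(9.8)]
canister
[... 3502 characters left out ...]
ext [215. 577. 140.] rect [array([421.9, 191.5]), array([232.3,  39.4]), np.float64(66.8)]
bottle_orange 0.6 [280. 176.] 330 ztop 97 topmid [545.7 191.7] ext [159. 274. 100.] rect [array([547.1, 191.9]), array([50.4, 47.3]), np.float64(79.8)]
brown_bottle 0.78 [336. 178.] 1205 ztop 145 topmid [683.3  90.8] ext [ 71. 174. 160.] rect [array([683.5,  90.9]), array([28.1, 33.4]), np.float64(0.3)]
brown_bottle 0.57 [281. 173.] 323 ztop 97 topmid [545.7 190.1] ext [53. 49. 95.] rect [array([547. , 190.7]), array([46.9, 48.1]), np.float64(81.9)]
bottle_100b 0.75 [376. 217.] 826 ztop 104 topmid [ 645.8 -146.8] ext [158. 212. 109.] rect [array([ 645.4, -145.9]), array([29.1, 34.4]), np.float64(72.8)]
```

View pics/top0.png

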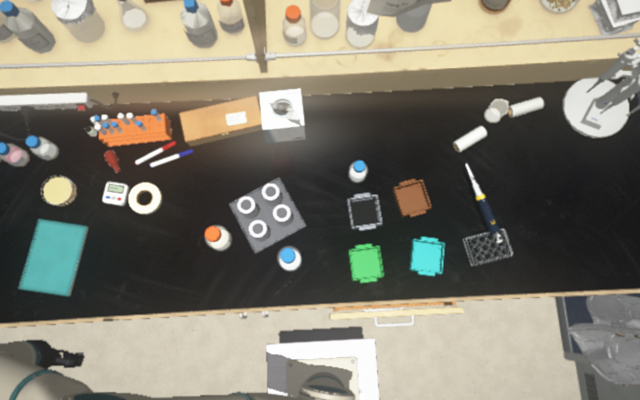

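View pics/side0.png

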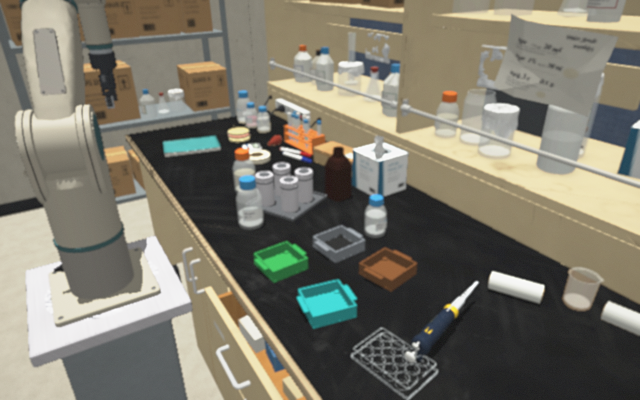

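The top view shows the grey carrier at px (364,212), world about (523,-155). The green, turquoise and brown boxes are the look-alikes. The four canisters are at px (270,191), (250,209), (282,213) and (258,229). The side view agrees with this. The tool's current yaw already closes along a tray diagonal, so I'll keep it.

```bash
python3 -m creep '[{"jaw":1,"xyz":[-477,-319,0],"angular":[0,0,0]},{"jaw":1,"xyz":[-477,-319,0],"angular":[0,0,0]},{"jaw":1,"xyz":[-477,-319,0],"angular":[0,0,0]},{"jaw":1,"xyz":[-477,-319,0],"angular":[0,0,0]},{"jaw":1,"xyz":[-477,-319,0],"angular":[0,0,0]},{"jaw":1,"xyz":[-477,-319,0],"angular":[0,0,0]},{"jaw":1,"xyz":[-477,-319,0],"angular":[0,0,0]},{"jaw":1,"xyz":[-477,-319,0],"angular":[0,0,0]},{"jaw":1,"xyz":[-477,-319,0],"angular":[0,0,0]},{"jaw":1,"xyz":[-477,-319,0],"angular":[0,0,0]},{"jaw":1,"xyz":[-477,-319,0],"angular":[0,0,0]},{"jaw":1,"xyz":[-477,-319,0],"angular":[0,0,0]}]'
python3 - <<'E'
from h import *
s=ctrl.read_state(); print(s['eef_pos'],s['tool_rot'],s['force'],s['qpos'])
c='wrist'
im,d=viewer.get_image(c); M=viewer.camera_model(c)
cv2.imwrite('pics/w1.png',im[:,:,::-1])
for r in silhouettes(c,'canister_a'):
    v,u=np.nonzero(r['pixels']&(d>0))
    P=world(c,np.c_[u,v],d[v,u],M); zt=np.percentile(P[:,2],95); Q=P[P[:,2]>zt-6]
    print(round(r['score'],2),np.round(r['xy']),len(u),round(zt),[np.round(x,1) for x in cv2.minAreaRect(Q[:,:2].astype(np.float32))], [np.round(x,1) for x in cv2.minEnclosingCircle(Q[:,:2].astype(np.float32))])
E
```

```text
clock: 2.3
eef_pos: [546.1, 195.7, 250.2]
tool_rot: [3.141, -0.001, 2.878]
force: [-0.3, 0.2, -0.0]
width: 85.6
gripper_force: 0.0
[546.08798781 195.67400148 250.24728552] [ 3.14070124e+00 -1.29966308e-03  2.87777702e+00] [-0.33811969  0.19251995 -0.03873045] [-0.42757179  0.52723474  0.05522331  1.71915659 -0.03746484  0.89671165
  0.95055066]
0.71 [222. 176.] 3123 97 [array([519.1,  93.9]), array([50.9, 50.3]), np.float64(25.9)] [array([519.5,  93.1]), np.float64(26.1)]
0.69 [269. 223.] 2712 97 [array([583.7, 124.3]), array([49.2, 49.7]), np.float64(2.9)] [array([584.5, 123.6]), np.float64(26.1)]
0.65 [275. 119.] 2695 97 [array([476.9, 164.1]), array([50. , 50.8]), np.float64(27.4)] [array([476.9, 164.3]), np.float64(25.9)]
0.64 [322. 182.] 2377 97 [array([548.4, 196.8]), array([49.6, 49.7]), np.float64(62.7)] [array([549., 196.]), np.float64(26.0)]
0.24 [ 92. 300.] 2183 104 [array([577.8, -11.4]), array([ 14.9, 321.3]), np.float64(24.6)] [array([584.3,  -8.4]), np.float64(160.7)]
```

```bash
python3 -m creep '[{"jaw":1,"xyz":[-2,1,40],"angular":[0,0,0]},{"jaw":1,"xyz":[-2,1,80],"angular":[0,0,0]},{"jaw":1,"xyz":[-2,1,120],"angular":[0,0,0]},{"jaw":1,"xyz":[-2,1,150],"angular":[0,0,0]},{"jaw":1,"xyz":[-2,1,170],"angular":[0,0,0]},{"jaw":1,"xyz":[-2,1,180],"angular":[0,0,0]},{"jaw":1,"xyz":[-2,1,180],"angular":[0,0,0]},{"jaw":1,"xyz":[-2,1,180],"angular":[0,0,0]}]'; python3 -m creep '[{"jaw":-0.2,"xyz":[0,0,0],"angular":[0,0,0]},{"jaw":-1,"xyz":[0,0,0],"angular":[0,0,0]},{"jaw":-1,"xyz":[0,0,0],"angular":[0,0,0]},{"jaw":-1,"xyz":[0,0,0],"angular":[0,0,0]},{"jaw":-1,"xyz":[0,0,0],"angular":[0,0,0]},{"jaw":-1,"xyz":[0,0,0],"angular":[0,0,0]}]'
```

```text
clock: 3.4
eef_pos: [550.0, 194.5, 71.2]
tool_rot: [3.141, 0.001, 2.875]
force: [-0.2, 0.2, -0.4]
width: 85.4
gripper_force: 0.0
clock: 4.15
eef_pos: [550.0, 194.3, 71.0]
tool_rot: [3.141, 0.001, 2.875]
force: [0.2, 0.3, 5.7]
width: 48.3
gripper_force: 61.2
```

```bash
python3 -m creep '[{"jaw":-1,"xyz":[0,0,-4],"angular":[0,0,0]},{"jaw":-1,"xyz":[0,0,-8],"angular":[0,0,0]},{"jaw":-1,"xyz":[0,0,-14],"angular":[0,0,0]},{"jaw":-1,"xyz":[0,0,-20],"angular":[0,0,0]},{"jaw":-1,"xyz":[0,0,-20],"angular":[0,0,0]},{"jaw":-1,"xyz":[0,0,-20],"angular":[0,0,0]},{"jaw":-1,"xyz":[0,0,-20],"angular":[0,0,0]},{"jaw":-1,"xyz":[0,0,-20],"angular":[0,0,0]}]'; python3 -m creep '[{"jaw":-1,"xyz":[0,0,0],"angular":[0,0,0]},{"jaw":-1,"xyz":[0,0,0],"angular":[0,0,0]}]'
```

```text
clock: 5.15
eef_pos: [549.4, 193.9, 90.1]
tool_rot: [-3.141, -0.0, 2.875]
force: [0.1, -0.1, -0.6]
width: 48.6
gripper_force: 61.8
clock: 5.4
eef_pos: [549.5, 194.0, 90.2]
tool_rot: [-3.142, -0.0, 2.875]
force: [0.0, -0.2, -1.7]
width: 48.6
gripper_force: 61.8
```

```bash
python3 -m creep '[{"jaw":-1,"xyz":[0,0,6],"angular":[0,0,0]},{"jaw":-1,"xyz":[0,0,12],"angular":[0,0,0]},{"jaw":-1,"xyz":[0,0,16],"angular":[0,0,0]},{"jaw":-1,"xyz":[0,0,18],"angular":[0,0,0]},{"jaw":-1,"xyz":[0,0,19],"angular":[0,0,0]},{"jaw":-1,"xyz":[0,0,19.5],"angular":[0,0,0]},{"jaw":-1,"xyz":[0,0,19.5],"angular":[0,0,0]},{"jaw":-1,"xyz":[0,0,19.5],"angular":[0,0,0]}]'; python3 -m creep '[{"jaw":-0.1,"xyz":[0,0,0],"angular":[0,0,0]},{"jaw":0.4,"xyz":[0,0,0],"angular":[0,0,0]},{"jaw":1,"xyz":[0,0,0],"angular":[0,0,0]},{"jaw":1,"xyz":[0,0,0],"angular":[0,0,0]},{"jaw":1,"xyz":[0,0,0],"angular":[0,0,0]},{"jaw":1,"xyz":[0,0,-30],"angular":[0,0,0]},{"jaw":1,"xyz":[0,0,-80],"angular":[0,0,0]},{"jaw":1,"xyz":[0,0,-80],"angular":[0,0,0]},{"jaw":1,"xyz":[0,0,-80],"angular":[0,0,0]}]'
```

```text
clock: 6.4
eef_pos: [549.6, 194.0, 71.1]
tool_rot: [3.141, 0.0, 2.875]
force: [-0.7, -1.0, 1.0]
width: 48.4
gripper_force: 62.0
clock: 7.52
eef_pos: [549.2, 193.9, 150.7]
tool_rot: [-3.142, -0.0, 2.875]
force: [0.1, -0.4, -0.7]
width: 85.6
gripper_force: 0.0
```

```bash
python3 -m creep '[{"jaw":1,"xyz":[1,-40,0],"angular":[0,0,0]},{"jaw":1,"xyz":[2,-80,0],"angular":[0,0,0]},{"jaw":1,"xyz":[2,-105,0],"angular":[0,0,0]},{"jaw":1,"xyz":[2,-105,0],"angular":[0,0,0]},{"jaw":1,"xyz":[2,-105,25],"angular":[0,0,0]},{"jaw":1,"xyz":[2,-105,50],"angular":[0,0,0]},{"jaw":1,"xyz":[2,-105,70],"angular":[0,0,0]},{"jaw":1,"xyz":[2,-105,79],"angular":[0,0,0]},{"jaw":1,"xyz":[2,-105,79],"angular":[0,0,0]}]'; python3 -m creep '[{"jaw":-0.2,"xyz":[0,0,0],"angular":[0,0,0]},{"jaw":-1,"xyz":[0,0,0],"angular":[0,0,0]},{"jaw":-1,"xyz":[0,0,0],"angular":[0,0,0]},{"jaw":-1,"xyz":[0,0,0],"angular":[0,0,0]},{"jaw":-1,"xyz":[0,0,0],"angular":[0,0,0]},{"jaw":-1,"xyz":[0,0,0],"angular":[0,0,0]}]';python3 -m creep '[{"jaw":-1,"xyz":[0,0,-4],"angular":[0,0,0]},{"jaw":-1,"xyz":[0,0,-8],"angular":[0,0,0]},{"jaw":-1,"xyz":[0,0,-14],"angular":[0,0,0]},{"jaw":-1,"xyz":[0,0,-20],"angular":[0,0,0]},{"jaw":-1,"xyz":[0,0,-20],"angular":[0,0,0]},{"jaw":-1,"xyz":[0,0,-20],"angular":[0,0,0]},{"jaw":-1,"xyz":[0,0,-20],"angular":[0,0,0]},{"jaw":-1,"xyz":[0,0,-20],"angular":[0,0,0]}]'; python3 -m creep '[{"jaw":-1,"xyz":[0,0,0],"angular":[0,0,0]},{"jaw":-1,"xyz":[0,0,0],"angular":[0,0,0]}]'
```

```text
clock: 8.65
eef_pos: [519.6, 94.0, 71.0]
tool_rot: [-3.141, -0.001, 2.876]
force: [-0.1, -0.3, 0.6]
width: 85.3
gripper_force: 0.0
clock: 9.4
eef_pos: [520.4, 93.3, 72.7]
tool_rot: [3.141, 0.001, 2.874]
force: [-1.3, -0.7, 6.4]
width: 48.1
gripper_force: 61.9
clock: 10.4
eef_pos: [519.8, 93.2, 91.6]
tool_rot: [-3.141, -0.0, 2.875]
force: [0.3, 0.2, -1.4]
width: 48.4
gripper_force: 62.0
clock: 10.65
eef_pos: [519.9, 93.2, 91.8]
tool_rot: [-3.142, -0.0, 2.875]
force: [0.1, -0.1, -1.2]
width: 48.0
gripper_force: 62.0
```

```bash
python3 -m creep '[{"jaw":-1,"xyz":[0,0,6],"angular":[0,0,0]},{"jaw":-1,"xyz":[0,0,12],"angular":[0,0,0]},{"jaw":-1,"xyz":[0,0,16],"angular":[0,0,0]},{"jaw":-1,"xyz":[0,0,18],"angular":[0,0,0]},{"jaw":-1,"xyz":[0,0,19],"angular":[0,0,0]},{"jaw":-1,"xyz":[0,0,19.5],"angular":[0,0,0]},{"jaw":-1,"xyz":[0,0,19.5],"angular":[0,0,0]},{"jaw":-1,"xyz":[0,0,19.5],"angular":[0,0,0]}]'; python3 -m creep '[{"jaw":-0.1,"xyz":[0,0,0],"angular":[0,0,0]},{"jaw":0.4,"xyz":[0,0,0],"angular":[0,0,0]},{"jaw":1,"xyz":[0,0,0],"angular":[0,0,0]},{"jaw":1,"xyz":[0,0,0],"angular":[0,0,0]},{"jaw":1,"xyz":[0,0,0],"angular":[0,0,0]},{"jaw":1,"xyz":[0,0,-30],"angular":[0,0,0]},{"jaw":1,"xyz":[0,0,-80],"angular":[0,0,0]},{"jaw":1,"xyz":[0,0,-80],"angular":[0,0,0]},{"jaw":1,"xyz":[0,0,-80],"angular":[0,0,0]}]'
python3 -m creep '[{"jaw":1,"xyz":[30,28,0],"angular":[0,0,0]},{"jaw":1,"xyz":[60,57,0],"angular":[0,0,0]},{"jaw":1,"xyz":[60,57,0],"angular":[0,0,0]},{"jaw":1,"xyz":[60,57,0],"angular":[0,0,0]},{"jaw":1,"xyz":[60,57,25],"angular":[0,0,0]},{"jaw":1,"xyz":[60,57,50],"angular":[0,0,0]},{"jaw":1,"xyz":[60,57,70],"angular":[0,0,0]},{"jaw":1,"xyz":[60,57,79],"angular":[0,0,0]},{"jaw":1,"xyz":[60,57,79],"angular":[0,0,0]}]'
```

```text
clock: 11.65
eef_pos: [519.9, 93.2, 72.8]
tool_rot: [3.142, 0.0, 2.875]
force: [-2.4, -0.4, 5.2]
width: 48.2
gripper_force: 62.5
clock: 12.78
eef_pos: [519.6, 93.2, 152.1]
tool_rot: [-3.142, -0.0, 2.875]
force: [0.8, -0.4, -0.4]
width: 85.3
gripper_force: 0.0
clock: 13.9
eef_pos: [477.1, 163.0, 72.7]
tool_rot: [-3.14, -0.001, 2.873]
force: [0.4, 0.2, 0.3]
width: 85.4
gripper_force: 0.0
```

```bash
python3 -m creep '[{"jaw":-0.2,"xyz":[0,0,0],"angular":[0,0,0]},{"jaw":-1,"xyz":[0,0,0],"angular":[0,0,0]},{"jaw":-1,"xyz":[0,0,0],"angular":[0,0,0]},{"jaw":-1,"xyz":[0,0,0],"angular":[0,0,0]},{"jaw":-1,"xyz":[0,0,0],"angular":[0,0,0]},{"jaw":-1,"xyz":[0,0,0],"angular":[0,0,0]}]';python3 -m creep '[{"jaw":-1,"xyz":[0,0,-4],"angular":[0,0,0]},{"jaw":-1,"xyz":[0,0,-8],"angular":[0,0,0]},{"jaw":-1,"xyz":[0,0,-14],"angular":[0,0,0]},{"jaw":-1,"xyz":[0,0,-20],"angular":[0,0,0]},{"jaw":-1,"xyz":[0,0,-20],"angular":[0,0,0]},{"jaw":-1,"xyz":[0,0,-20],"angular":[0,0,0]},{"jaw":-1,"xyz":[0,0,-20],"angular":[0,0,0]},{"jaw":-1,"xyz":[0,0,-20],"angular":[0,0,0]}]'; python3 -m creep '[{"jaw":-1,"xyz":[0,0,0],"angular":[0,0,0]},{"jaw":-1,"xyz":[0,0,0],"angular":[0,0,0]}]'
```

```text
clock: 14.65
eef_pos: [477.6, 164.2, 74.2]
tool_rot: [3.141, 0.001, 2.875]
force: [0.6, -0.2, 6.4]
width: 48.3
gripper_force: 61.7
clock: 15.65
eef_pos: [477.0, 164.0, 93.1]
tool_rot: [-3.141, -0.0, 2.875]
force: [0.2, 0.5, -4.8]
width: 48.1
gripper_force: 62.6
clock: 15.9
eef_pos: [477.1, 164.0, 93.3]
tool_rot: [-3.142, -0.0, 2.875]
force: [0.5, 0.3, -5.2]
width: 48.2
gripper_force: 62.6
```

C is the loaded one: about 5.2 N, against 1 to 1.7 N for A and B. I'll carry it to the grey carrier.

```bash
python3 -m creep '[{"jaw":-1,"xyz":[0,0,-15],"angular":[0,0,0]},{"jaw":-1,"xyz":[0,0,-40],"angular":[0,0,0]},{"jaw":-1,"xyz":[0,0,-65],"angular":[0,0,0]},{"jaw":-1,"xyz":[0,0,-90],"angular":[0,0,0]},{"jaw":-1,"xyz":[0,0,-115],"angular":[0,0,0]},{"jaw":-1,"xyz":[0,0,-140],"angular":[0,0,0]},{"jaw":-1,"xyz":[0,0,-155],"angular":[0,0,0]},{"jaw":-1,"xyz":[0,0,-160],"angular":[0,0,0]},{"jaw":-1,"xyz":[0,0,-160],"angular":[0,0,0]}]'; python3 -m creep '[{"jaw":-1,"xyz":[-6,-14,0],"angular":[0,0,0]},{"jaw":-1,"xyz":[-20,-45,0],"angular":[0,0,0]},{"jaw":-1,"xyz":[-34,-79,0],"angular":[0,0,0]},{"jaw":-1,"xyz":[-49,-113,0],"angular":[0,0,0]},{"jaw":-1,"xyz":[-64,-147,0],"angular":[0,0,0]},{"jaw":-1,"xyz":[-79,-181,0],"angular":[0,0,0]},{"jaw":-1,"xyz":[-94,-216,0],"angular":[0,0,0]},{"jaw":-1,"xyz":[-108,-249,0],"angular":[0,0,0]},{"jaw":-1,"xyz":[-120,-276,0],"angular":[0,0,0]},{"jaw":-1,"xyz":[-127,-292,0],"angular":[0,0,0]},{"jaw":-1,"xyz":[-129,-296,0],"angular":[0,0,0]},{"jaw":-1,"xyz":[-129,-296,0],"angular":[0,0,0]}]'
python3 - <<'E'
from h import *
s=ctrl.read_state(); print(s['eef_pos'],s['tool_rot'],s['force'])
c='wrist'
im,d=viewer.get_image(c); M=viewer.camera_model(c)
cv2.imwrite('pics/w2.png',im[:,:,::-1])
for r in silhouettes(c,'carrier'):
    v,u=np.nonzero(r['pixels']&(d>0))
    P=world(c,np.c_[u,v],d[v,u],M); zt=np.percentile(P[:,2],95); Q=P[abs(P[:,2]-30)<5]
    if len(Q): print(round(r['score'],2),np.round(r['xy']),len(u),round(zt),[np.round(x,1) for x in cv2.minAreaRect(Q[:,:2].astype(np.float32))])
E
```

```text
clock: 17.02
eef_pos: [476.9, 164.0, 253.6]
tool_rot: [3.141, 0.0, 2.875]
force: [0.2, -0.3, -5.3]
width: 48.2
gripper_force: 63.5
clock: 18.52
eef_pos: [523.3, -154.6, 253.0]
tool_rot: [3.141, -0.001, 2.876]
force: [-0.8, 0.2, -5.0]
width: 48.2
gripper_force: 63.5
[ 523.28940635 -154.62312415  252.99767024] [ 3.14082232e+00 -9.96189159e-04  2.87550226e+00] [-0.80892086  0.17869788 -5.01940363]
0.96 [220. 221.] 5881 29 [array([ 559.6, -302.6]), array([111.8,  92.4]), np.float64(12.9)]
0.92 [325. 156.] 4847 29 [array([ 519.8, -154.5]), array([101.5,  92.1]), np.float64(5.0)]
0.67 [289.  35.] 7064 29 [array([ 375.7, -146.6]), array([96.1, 92. ]), np.float64(3.9)]
```

View pics/w2.png

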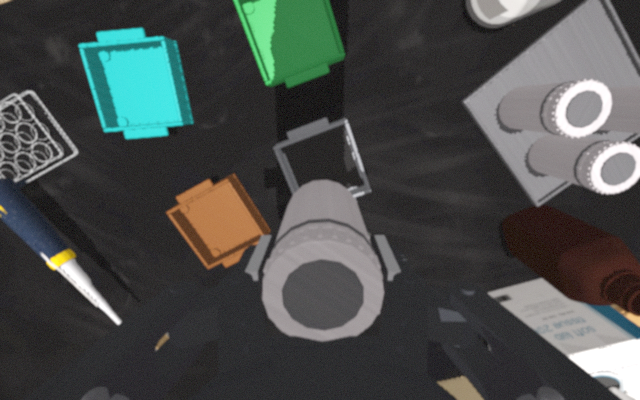

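The grey carrier (px ~325,156) is partly hidden behind the held canister, which is directly over it. Its centre is at about (524.5,-154), so I'll lower in steps.

```bash
python3 -m creep '[{"jaw":-1,"xyz":[-1,1,15],"angular":[0,0,0]},{"jaw":-1,"xyz":[-1,1,40],"angular":[0,0,0]},{"jaw":-1,"xyz":[-1,1,65],"angular":[0,0,0]},{"jaw":-1,"xyz":[-1,1,90],"angular":[0,0,0]},{"jaw":-1,"xyz":[-1,1,115],"angular":[0,0,0]},{"jaw":-1,"xyz":[-1,1,135],"angular":[0,0,0]},{"jaw":-1,"xyz":[-1,1,150],"angular":[0,0,0]},{"jaw":-1,"xyz":[-1,1,160],"angular":[0,0,0]},{"jaw":-1,"xyz":[-1,1,166],"angular":[0,0,0]},{"jaw":-1,"xyz":[-1,1,170],"angular":[0,0,0]},{"jaw":-1,"xyz":[-1,1,170],"angular":[0,0,0]},{"jaw":-1,"xyz":[-1,1,170],"angular":[0,0,0]}]'
```

```text
clock: 20.12
eef_pos: [525.0, -154.9, 83.7]
tool_rot: [3.142, 0.001, 2.875]
force: [0.2, -0.9, -5.3]
width: 48.3
gripper_force: 63.5
```

```bash
python3 -m creep '[{"jaw":-1,"xyz":[0,0,2],"angular":[0,0,0]},{"jaw":-1,"xyz":[0,0,4],"angular":[0,0,0]},{"jaw":-1,"xyz":[0,0,6],"angular":[0,0,0]},{"jaw":-1,"xyz":[0,0,7],"angular":[0,0,0]},{"jaw":-1,"xyz":[0,0,8],"angular":[0,0,0]},{"jaw":-1,"xyz":[0,0,8.5],"angular":[0,0,0]},{"jaw":-1,"xyz":[0,0,9],"angular":[0,0,0]},{"jaw":-1,"xyz":[0,0,9],"angular":[0,0,0]},{"jaw":-1,"xyz":[0,0,9],"angular":[0,0,0]}]'
```

```text
clock: 21.25
eef_pos: [524.7, -154.8, 74.3]
tool_rot: [3.142, 0.0, 2.875]
force: [-0.2, 0.1, -3.8]
width: 48.5
gripper_force: 63.5
```

```bash
python3 -m creep '[{"jaw":-1,"xyz":[0,0,0.4],"angular":[0,0,0]},{"jaw":-1,"xyz":[0,0,0.8],"angular":[0,0,0]},{"jaw":-1,"xyz":[0,0,0.8],"angular":[0,0,0]},{"jaw":-1,"xyz":[0,0,0.8],"angular":[0,0,0]}]'; python3 -m creep '[{"jaw":-0.1,"xyz":[0,0,0],"angular":[0,0,0]},{"jaw":0.4,"xyz":[0,0,0],"angular":[0,0,0]},{"jaw":1,"xyz":[0,0,0],"angular":[0,0,0]},{"jaw":1,"xyz":[0,0,0],"angular":[0,0,0]},{"jaw":1,"xyz":[0,0,0],"angular":[0,0,0]},{"jaw":1,"xyz":[0,0,-30],"angular":[0,0,0]},{"jaw":1,"xyz":[0,0,-80],"angular":[0,0,0]},{"jaw":1,"xyz":[0,0,-130],"angular":[0,0,0]},{"jaw":1,"xyz":[0,0,-180],"angular":[0,0,0]},{"jaw":1,"xyz":[0,0,-180],"angular":[0,0,0]},{"jaw":1,"xyz":[0,0,-180],"angular":[0,0,0]}]'
python3 - <<'E'
from h import *
for c in ['wrist','top','side']:
    im,d=viewer.get_image(c); M=viewer.camera_model(c)
    cv2.imwrite(f'pics/{c}3.png',im[:,:,::-1])
    for t in ['canister_a','carrier']:
      for r in silhouettes(c,t):
        if r['score']<.4: continue
        v,u=np.nonzero(r['pixels']&(d>0))
        P=world(c,np.c_[u,v],d[v,u],M); zt=np.percentile(P[:,2],95); Q=P[P[:,2]>zt-6]
        print(c,t,round(r['score'],2),np.round(r['xy']),round(zt),[np.round(x,1) for x in cv2.minAreaRect(Q[:,:2].astype(np.float32))])
E
```

```text
clock: 21.75
eef_pos: [524.8, -154.9, 74.3]
tool_rot: [3.142, 0.0, 2.875]
force: [-3.3, 1.0, 5.1]
width: 48.3
gripper_force: 64.6
clock: 23.12
eef_pos: [524.3, -154.6, 253.1]
tool_rot: [3.142, -0.001, 2.875]
force: [0.1, -0.1, -0.2]
width: 85.4
gripper_force: 0.0
wrist canister_a 0.92 [560. 106.] 96 [array([518.9,  91.5]), array([50.5, 49.9]), np.float64(38.0)]
wrist canister_a 0.88 [324. 178.] 96 [array([ 523. , -154.6]), array([50.5, 50. ]), np.float64(72.9)]
wrist canister_a 0.8 [587. 160.] 96 [array([572.4, 118.2]), array([75.7, 49.4]), np.float64(16.3)]
wrist carrier 0.86 [293.  35.] 29 [array([ 375.1, -147. ]), array([95.6, 92. ]), np.float64(4.1)]
wrist carrier 0.76 [322. 143.] 29 [array([ 524.3, -154.7]), array([112.3,  92. ]), np.float64(5.1)]
wrist carrier 0.69 [136.  81.] 29 [array([ 378.2, -332.3]), array([ 94. , 111.4]), np.float64(79.6)]
wrist carrier 0.63 [220. 219.] 28 [array([ 556.4, -275. ]), array([162.3, 110.6]), np.float64(89.2)]
top canister_a 0.87 [269. 195.] 101 [array([583.7, 123.1]), array([45. , 49.1]), np.float64(63.7)]
top canister_a 0.76 [284. 218.] 102 
[... 650 characters left out ...]
.8)]
side canister_a 0.56 [333. 230.] 97 [array([ 522.2, -158.3]), array([49.3, 50.5]), np.float64(38.7)]
side canister_a 0.55 [280. 174.] 97 [array([544.3, 188.6]), array([45.4, 45.8]), np.float64(12.4)]
side carrier 0.96 [328. 304.] 30 [array([ 378.1, -335.1]), array([ 96. , 113.5]), np.float64(79.4)]
side carrier 0.65 [282. 260.] 30 [array([ 366.3, -150.7]), array([113.5,  97.1]), np.float64(4.3)]
side carrier 0.63 [373. 221.] 104 [array([ 645.5, -146.8]), array([30. , 33.7]), np.float64(76.8)]
side carrier 0.6 [388. 271.] 30 [array([ 560.6, -306.2]), array([115. ,  94.3]), np.float64(13.5)]
side carrier 0.58 [342. 253.] 30 [array([ 523.2, -157.8]), array([112.8,  92.7]), np.float64(3.4)]
```

View pics/side3.png

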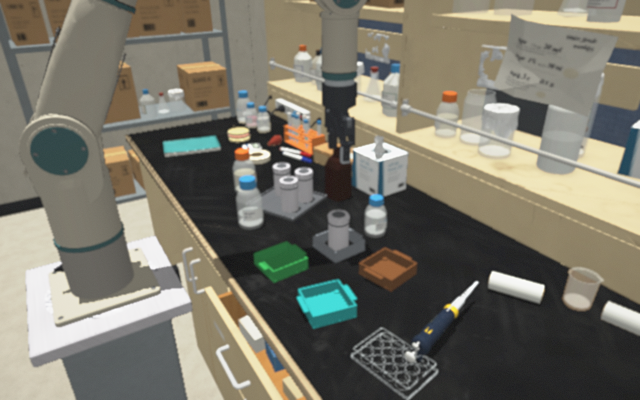

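The canister stands upright in the grey carrier at px (338,232), centred to about 1.5 mm. The other three are on the tray where they started, and the bottles haven't moved.

```bash
python3 -c "
from cell import ctrl
print(ctrl.finish_job())"
```

```text
the job is handed in; nothing more can be done
None
```

I put the heavy canister (C, about 5.2 N when lifted) upright in the grey carrier, centred to about 1.5 mm, and handed the job in at about 23 s. The light ones stand where they stood, and the hand-in gave no verdict.

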